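# Shut and lock the filter hatch of the art room's bench fume extractor

### The arm

A 6-joint arm with a two-finger parallel gripper is mounted at the origin on the work surface. World frame = base frame: x ahead of the robot, y to its left, z up, the work surface at z = 0. Lengths are in m, angles in rad, forces in N, time in s.
With the tool pointing down it reaches from about 0.375 to 0.975 m from the base axis. Payload 3.8 kg.
Tool frame: the origin (TCP) lies between the finger pads; the fingertips stand 14 mm ahead of it and the grasp point (between the pads) lies 5 mm behind it; z points along the fingers, y is the line along which they close (so a half turn about z gives the same grasp; the last joint's range is limited). The gripper opens to 85 mm and grips with 20 to 120 N. Pads are 22 mm wide; open, the fingers measure 114 mm over their backs; the gripper's body (76 mm by 85 mm) begins 54 mm behind the grasp point. The pads swing forward as they close: fully open they stand 13 mm farther back than shut.
Start: joints at [1.291, 0.264, 1.604, -0, 1.274, -0.037], TCP at [0.162, 0.655, 0.245] pointing down, gripper open.
Joint ranges: [-2.63, 2.63], [-0.94, 2.18], [0.31, 2.57], [-1.31, 4.45], [0, 2.66], [-2.55, 2.55]. Speed limits (rad/s): [2.57, 2.57, 3.14, 3.14, 3.14, 3.14].

### API

Orientations are given as a rotation vector (axis times angle).
In Python, from rig import arm, jaws, kinematics, imaging, ticket, telemetry gives the robot as it stands. Calls block until the motion is done:
- arm.move_pose(position, orientation): joint-space move of the TCP to a pose.
- arm.movel(position, feed=0.15, rotation=None, max_force=None): straight line of the TCP; rotation=None keeps the orientation; feed is the mean speed in m/s. With max_force (N) it stops when the force on the tool has changed by that much, and returns True; else False.
- arm.set_joints(angles): joint-space move.
- jaws.ungrasp() and jaws.close_gripper(f_grip=None): open the fingers fully, or close them until they stop; f_grip is the grip in N (None keeps the last).
- arm.sleep(seconds).
- kinematics.inverse_kinematics(position, orientation): joint angles nearest the present ones, or None.
- imaging.read_camera(name): name is "scene" or "side" or "wrist"; returns a dict with "frame" (400x640x3 uint8, blue, green, red), "fx", "fy", "cx", "cy" (pixels), "xyz" and "orientation" of the camera in the world; the wrist camera has in their place "hand_eye" (4x4, takes a point from camera to tool coordinates, whose origin is the TCP and whose axes are the flange's). Camera axes: x right, y down, z forward; pixel columns grow to the right and rows downward; lengths in m; the calibration is good to about 2 mm. The wrist camera is an equidistant fisheye: a pixel r from the principal point sees the ray r / f radians off the axis. A picture is of the moment at which its call begins: read the wrist's pose just before it. There is no depth.
A pose or a line that the arm cannot do raises arm.MotionError and nothing moves.
- ticket.sign_off(): hands the job in; it is judged then, once.
Readings, each from a call of its own:
- telemetry.get_time(): time.
- telemetry.get_joint_pos(): joint angles.
- telemetry.get_joint_vel(): joint speeds.
- telemetry.get_joint_efforts(): joint torques, N m.
- telemetry.get_position(): TCP position.
- telemetry.get_tool_rot(): TCP orientation.
- telemetry.get_force(): force on the tool from outside, world axes, zero at the start.
- telemetry.get_wrist_torque(): the same for the moment, N m.
- telemetry.get_width(): opening from 0.0 (shut) to 1.0 (fully open).
- telemetry.get_grasp_force(): force on a finger pad.
Only numpy, scipy, OpenCV 4.12 (cv2) and the standard library are available. Lean on these libraries where they do the work, as an engineer would, in place of code of your own. Each camera call takes 0.05 s, during which the arm holds its last target. There are 200 camera calls.

### The job

The filter of the bench fume extractor has been changed and its blue hatch still stands open. Swing the hatch fully shut, then push its orange wing stud in and turn it a quarter turn clockwise to the stop so that it stays held in and locks the hatch; let go, and leave the paint bottles, cardboard tube and marker box where they stand.

Things in the scene. Friction and masses are not known exactly. Their poses are not given: they have to be found in the camera images.
- extractor: Fixed white bench fume extractor, 300 x 300 mm, flat back top 217 mm high with two capped spigots (to 237 mm). Origin: centre of its underside on the table; x points from its low front (100 mm high at x = -150 mm) to its back, y left, z up. From the front edge a face slopes up to the back at 28 degrees; the shut hatch lies on it, its outward normal leaning 28 degrees from vertical towards -x.
- hatch (a joint): Opening angle of the blue hatch (rad): 0 = shut on its seal, growing as its lower free edge lifts; starts at 0.45 to 0.85, at most 1.2. A panel 210 mm from hinge (upper edge) to free edge, 220 mm wide, 7 mm thick. The hinge is stiff: the hatch stays at any angle; pushing its free edge down with 1 to 3 N shuts it.
- hatch_hinge (a point): Middle of the hatch's hinge line, level with its underside; the frame turns with the hatch: x points from free edge to hinge (up the slope), y along the hinge to the extractor's left, z out of the outer face. The outer face is at z = 7 mm and spans x -210 to 0, y -110 to 110 mm; the stud's axis stands at x = -173 mm, y = 0. Opening is a turn about +y.
- hatch_edge (a point): Middle of the hatch's lower free edge on the outer face; axes as hatch_hinge.
- stud_grip (a point): Grip point of the stud's orange wing, on the stud's axis 11 mm below the wing's top. z: the stud's axis, out of the hatch; x: along the wing. The wing is 64 mm long (x), 12 thick (y), 28 high (z) on a round boss 32 mm wide. Stud out, this point stands 40 mm above the hatch's outer face and the boss's underside 15.5 mm; they sink with the stud by up to 14 mm. The wing turns with stud_turn.
- stud_in (a joint): Push of the stud into the hatch along its axis (m): 0 = sprung out, 0.014 = fully in; the spring takes 4.5 N to start, 12 N fully in. With the hatch shut and the wing within 0.2 rad of 0, the stud's cross pin passes the frame's slot when pushed 8 mm or more; turned while held in, it hooks behind and stays at about 7 mm when let go. Turned without pushing it locks nothing.
- stud_turn (a joint): Turn of the wing (rad), growing clockwise as seen looking onto the hatch's outer face: 0 = unlocked, wing up and down the slope; 1.57 = locked, wing across the slope in line with two white dots. Stops at -0.15 and 1.6; starts within 0.1 of 0. Turns lightly (0.05 N m, more when the spring bears on the pin) and stays where it is left.
- paint_red_mid (a point): Middle of an upright red paint bottle, 44 mm wide, 134 mm high, black nozzle; a bystander. z is its axis.
- paint_blue_mid (a point): Middle of an upright blue paint bottle, 44 mm wide, 134 mm high, black nozzle; a bystander. z is its axis.
- core_mid (a point): Middle of an upright brown cardboard roll core, 48 mm wide, 200 mm high; a bystander. z is its axis.
- markers_mid (a point): Middle of an open cardboard box of felt markers, 55 x 85 mm, 122 mm high with the markers; a bystander. z is up.

How it is judged:
By the outcome, as a careful person would: the job done as asked, in the order asked, and still so for the second after the job is handed in, with the robot touching nothing.
It also fails if it takes over 48 s, if anything falls off the work surface, if the arm or the gripper's body presses on something with over 40 N, if the wrist force passes 120 N, or if a joint passes its speed limit or range.

## Working session

There is one attempt and no reset: what is moved stays moved. The work goes in short steps, each a Python script; the robot and the scene stay as the last script left them, time stands still between calls to the robot, and variables do not carry over. Pictures are saved under pics/ and viewed, at most 10 in all, crops included, and the job is handed in when it is done.

```bash
mkdir -p pics; ls; python3 - <<'E'
from rig import imaging,telemetry
import cv2,numpy as np
for n in("scene","side","wrist"):
    c=imaging.read_camera(n); cv2.imwrite(f"pics/{n}0.png",c["frame"]); print(n,{k:np.round(v,3).tolist() for k,v in c.items() if k not in("frame",) and not isinstance(v,str)})
print(telemetry.get_time(),telemetry.get_tool_rot())
E
```

```text
pics
scene {'fx': 400.12, 'fy': 400.12, 'cx': 311.532, 'cy': 194.803, 'xyz': [1.149, 0.007, 0.775], 'orientation': [-1.825, -1.763, 0.681]}
side {'fx': 503.59, 'fy': 503.59, 'cx': 313.69, 'cy': 191.004, 'xyz': [0.621, -0.534, 1.056], 'orientation': [-2.596, -0.116, 0.024]}
wrist {'fx': 309.707, 'fy': 309.707, 'cx': 318.85, 'cy': 198.854, 'hand_eye': [[-0.0, -0.966, -0.259, 0.064], [1.0, 0.0, -0.001, -0.0], [0.001, -0.259, 0.966, -0.127], [0.0, 0.0, 0.0, 1.0]]}
0.15 [-3.80451818e-01 -3.11820999e+00  2.77123888e-03]
```

View pics/scene0.png

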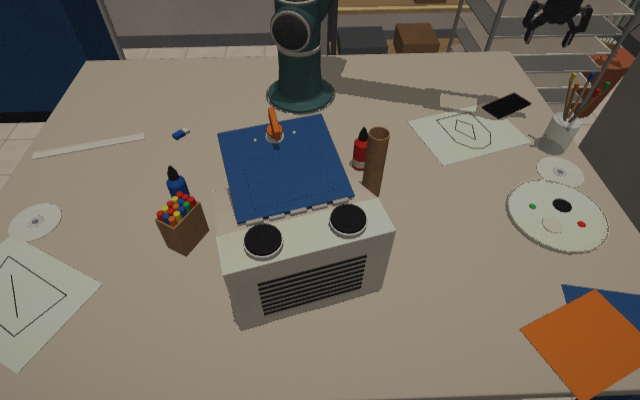

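View pics/side0.png

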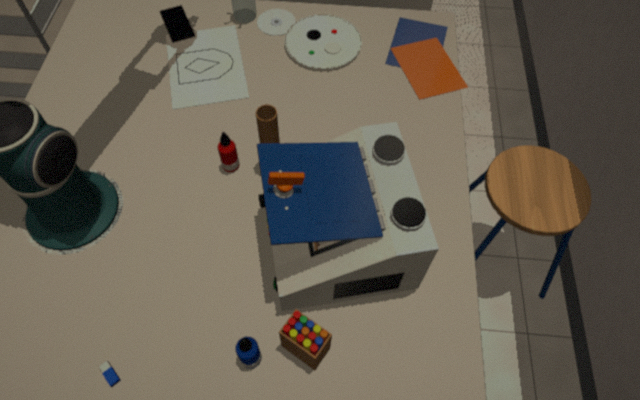

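The scene view shows the hatch as a blue quad with free corners (218,133) and (322,117) and hinge corners (351,182) and (238,217). The wing is at (273,125). The core and red bottle stand on its +y side, the markers and blue bottle on -y. In the side view the same corners are at (271,243), (258,143), (361,142) and (381,237), with the wing at (287,180).

```bash
cat > h.py <<'E'
import numpy as np,cv2
from scipy.spatial.transform import Rotation as R
def ray(c,p):
    d=np.array([(p[0]-c["cx"])/c["fx"],(p[1]-c["cy"])/c["fy"],1.]); d/=np.linalg.norm(d)
    return np.array(c["xyz"]),R.from_rotvec(c["orientation"]).as_matrix()@d
def tri(c1,p1,c2,p2):
    o1,d1=ray(c1,p1);o2,d2=ray(c2,p2)
    t=np.linalg.lstsq(np.c_[d1,-d2],o2-o1,rcond=None)[0]
    a,b=o1+t[0]*d1,o2+t[1]*d2
    return (a+b)/2,np.linalg.norm(a-b)
def mask(im,lo,hi):
    return cv2.inRange(cv2.cvtColor(im,cv2.COLOR_BGR2HSV),lo,hi)
def biggest(m):
    return max(cv2.findContours(m,cv2.RETR_EXTERNAL,cv2.CHAIN_APPROX_NONE)[0],key=cv2.contourArea)
BLUE=((100,130,40),(125,255,255)); OR=((5,170,90),(18,255,255))
E
python3 - <<'E'
from h import *
from rig import imaging
S=imaging.read_camera("scene");D=imaging.read_camera("side")
def quad(c,box,guess):
    m=mask(c["frame"],*BLUE);z=np.zeros_like(m);x0,y0,x1,y1=box;z[y0:y1,x0:x1]=m[y0:y1,x0:x1]
    z=cv2.morphologyEx(z,cv2.MORPH_CLOSE,np.ones((9,9)))
    b=biggest(z)[:,0].astype(float);g=np.array(guess,float)
    for it in range(3):
        L=[]
        for i in range(4):
            a,e=g[i],g[(i+1)%4];u=(e-a);l=np.linalg.norm(u);u/=l;n=np.array([-u[1],u[0]])
            s=(b-a)@u;d=(b-a)@n;k=(abs(d)<(5,3,2)[it])&(s>.1*l)&(s<.9*l)
            v=cv2.fitLine(b[k].astype(np.float32),cv2.DIST_HUBER,0,.01,.01).ravel()
            L.append(np.cross([v[2],v[3],1],[v[2]+v[0],v[3]+v[1],1]))
        g=np.array([(lambda q:q[:2]/q[2])(np.cross(L[i-1],L[i])) for i in range(4)])
    return g
qs=quad(S,(205,105,360,225),[(218,133),(322,117),(351,182),(238,217)])
qd=quad(D,(245,130,390,250),[(271,243),(258,143),(361,142),(381,237)])
print(qs.round(1).tolist(),qd.round(1).tolist())
P=[]
for a,b in zip(qs,qd):
    p,e=tri(S,a,D,b);P.append(p);print(p.round(4),round(e,4))
P=np.array(P);print([round(np.linalg.norm(P[i]-P[(i+1)%4]),3) for i in range(4)])
def cen(c,box):
    m=mask(c["frame"],*OR);x0,y0,x1,y1=box;z=np.zeros_like(m);z[y0:y1,x0:x1]=m[y0:y1,x0:x1]
    M=cv2.moments(z,True);return M["m10"]/M["m00"],M["m01"]/M["m00"]
w=tri(S,cen(S,(255,100,295,145)),D,cen(D,(260,165,310,200)));print("stud",w)
out=np.concatenate([c["frame"][y0:y1,x0:x1] if 0 else cv2.resize(c["frame"][y0:y1,x0:x1],(400,400)) for c,(x0,y0,x1,y1) in((S,(200,95,360,255)),(D,(240,110,400,270)))],1)
for k,(q,o) in enumerate(((qs,(200,95)),(qd,(240,110)))):
    for p in q: cv2.circle(out,(int((p[0]-o[0])*2.5)+400*k,int((p[1]-o[1])*2.5)),4,(0,255,0),1)
cv2.imwrite("pics/q.png",out)
for n,a,b in(("red",(361,168),(230,168)),("blue",(179,200),(249,360))):
    pass
E
```

```text
[[217.7, 134.0], [320.4, 114.4], [353.7, 195.9], [237.4, 221.8]] [[271.3, 243.3], [257.6, 144.0], [355.4, 144.0], [381.0, 235.5]]
[ 0.5182 -0.166   0.2593] 0.0023
[0.4638 0.0428 0.2605] 0.0019
[0.6559 0.0956 0.2151] 0.0042
[ 0.7124 -0.1143  0.2205] 0.0018
[np.float64(0.216), np.float64(0.204), np.float64(0.217), np.float64(0.205)]
stud (array([ 0.53146424, -0.05178672,  0.29290718]), np.float64(0.0029816168959066447))
```

View pics/q.png

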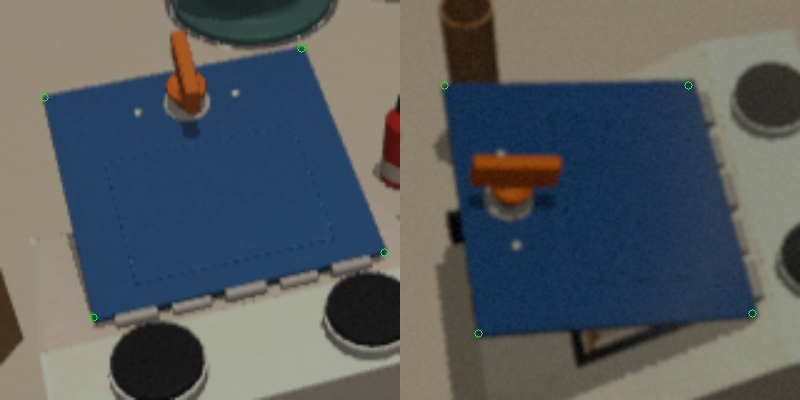

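```bash
cat >> h.py <<'E'
HINGE=np.array([.6855,-.0096,.2103]);YAW=.26
def hatch(th):  # columns x,y,z of hatch_hinge frame
    return (R.from_euler("z",YAW)*R.from_euler("y",th-np.radians(28))).as_matrix()
def pt(th,p): return HINGE+hatch(th)@np.array(p)
def tool(th,turn=0,flip=1):   # tool z = -n, tool y = -/+ hinge y
    return (R.from_matrix(hatch(th)@np.diag([1,-1,-1])@np.diag([flip,flip,1]))*R.from_euler("z",turn)).as_rotvec()
E
python3 - <<'E'
from h import *
from rig import arm,kinematics as k
print(pt(.7,[-.173,0,.047]),pt(0,[-.173,0,.047]))
for f in(1,-1):
    for th,tn,p in((.7,0,[-.19,-.055,.041]),(0,0,[-.19,-.055,.021]),(0,0,[-.173,0,.1]),(0,1.6,[-.173,0,.032])):
        q=k.inverse_kinematics(pt(th,p),tool(th,tn,f)); print(f,th,tn,None if q is None else np.round(q,2))
E
```

```text
[ 0.53155957 -0.05055147  0.29253941] [ 0.51656044 -0.05454156  0.17057996]
1 0.7 0 [-0.19  0.11  1.72 -0.09  1.51  1.13]
1 0 0 [-0.44 -0.11  2.3   0.53  0.64  0.5 ]
1 0 0 [-0.36 -0.33  2.3   0.39  0.8   0.73]
1 0 1.6 [-0.31 -0.19  2.32  0.44  0.64  2.29]
-1 0.7 0 [-0.19  0.11  1.72 -0.09  1.51 -2.01]
-1 0 0 None
-1 0 0 [-0.36 -0.33  2.3   0.39  0.8  -2.41]
-1 0 1.6 [-0.31 -0.19  2.32  0.44  0.64 -0.85]
```

```bash
python3 - <<'E'
from h import *
from rig import arm,jaws,imaging,telemetry as t
jaws.close_gripper(20)
p=t.get_position(); arm.movel([p[0],p[1],.42],feed=.3)
arm.move_pose(pt(.7,[-.19,-.055,.12]),tool(.7))
print("pre",t.get_time(),t.get_force())
arm.movel(pt(.7,[-.19,-.055,.03]),feed=.12,max_force=8)
for th in np.linspace(.6,0,7):
    s=arm.movel(pt(th,[-.19,-.055,.021]),feed=.12,rotation=tool(th),max_force=12)
    print(round(th,2),s,np.round(t.get_force(),1))
    if s and th>.05: break
else:
    s=arm.movel(pt(0,[-.19,-.055,.013]),feed=.03,max_force=10);print(s,np.round(t.get_force(),1),hatch(0).T@(np.array(t.get_position())-HINGE))
    arm.movel(pt(0,[-.19,-.055,.09]),feed=.15)
print(t.get_time())
c=imaging.read_camera("side");cv2.imwrite("pics/s1.png",c["frame"])
E
```

```text
pre 4.7417 [ 0.2173667   0.23193099 -0.02356388]
0.6 False [-0.3 -0.3  0.8]
0.5 False [-0.1 -1.2 -0.6]
0.4 False [ 0.7 -0.3  0.7]
0.3 False [ 0.3 -0.2 -0.6]
0.2 False [0.6 0.1 0.1]
0.1 False [-0.1 -0.  -0.7]
0.0 True [-1.9  2.1  5.5]
True [-6.3 -0.9  8.7] [-0.18283736 -0.05795824  0.02422089]
8.6167
```

View pics/s1.png

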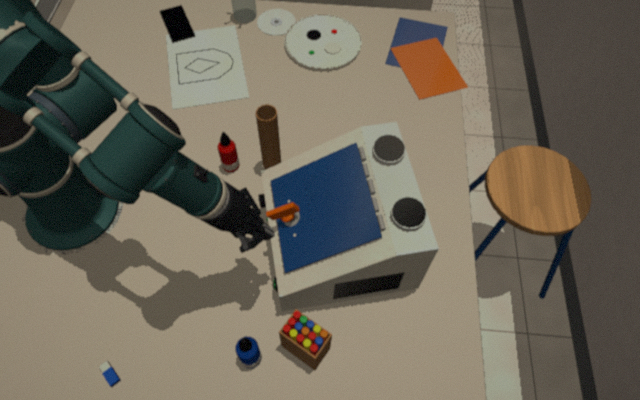

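The hatch now lies flat on the slope with the wing at (283,212). The bystanders have not moved. Next I look at the stud with the wrist camera.

```bash
python3 - <<'E'
from h import *
from rig import arm,jaws,imaging,telemetry as t
arm.movel(pt(0,[-.173,0,.13]),feed=.2,rotation=tool(0))
jaws.ungrasp(); arm.sleep(.2)
P=np.array(t.get_position());Rt=R.from_rotvec(t.get_tool_rot()).as_matrix()
c=imaging.read_camera("wrist");f=c["frame"]
print("err mm",(P-pt(0,[-.173,0,.13]))*1e3)
H=np.array(c["hand_eye"])
def wray(p):
    v=np.array([p[0]-c["cx"],p[1]-c["cy"]]);r=np.linalg.norm(v);a=r/c["fx"]
    return Rt@H[:3,:3]@np.r_[np.sin(a)*v/r,np.cos(a)]
o=P+Rt@H[:3,3]
def onplane(p,z):
    F=hatch(0);ol=F.T@(o-HINGE);dl=F.T@wray(p);return ol+dl*(z-ol[2])/dl[2]
m=mask(f,*OR);b=biggest(m)
print("area",cv2.contourArea(b),cv2.boundingRect(b),cv2.minAreaRect(b))
pts=np.array([onplane(p,.058) for p in b[:,0].astype(float)])*1e3
print("top-plane extents",pts.min(0),pts.max(0),cv2.minAreaRect(pts[:,:2].astype(np.float32)))
w=mask(f,(0,0,150),(180,60,255));n,_,st,ce=cv2.connectedComponentsWithStats(w)
for i in range(1,n):
    if 3<st[i,4]<200: print("white",ce[i].round(1),st[i,4],(onplane(ce[i],.007)*1e3).round(1))
cv2.imwrite("pics/w1.png",f);print(t.get_time())
E
```

```text
err mm [0.00566877 0.0278943  0.04574784]
area 2089.0 (298, 160, 41, 94) ((318.0, 206.5), (93.0, 40.0), 90.0)
top-plane extents [-200.49957749  -13.56727232   58.        ] [-134.89301362   13.16747625   58.        ] ((-167.71859741210938, -0.1181497573852539), (26.65068817138672, 65.6888427734375), 89.05310821533203)
white [87.1  0.1] 14 [ 33.8 234.2   7. ]
white [302.2 182.8] 108 [-160.8   12.8    7. ]
white [334.7 184.8] 88 [-162.5  -14.     7. ]
white [269.3 194. ] 42 [-170.3   40.7    7. ]
white [365.9 194. ] 41 [-170.3  -40.4    7. ]
white [191.4 279.4] 22 [-256.4  124.3    7. ]
white [445.1 280.7] 27 [-257.9 -125.4    7. ]
white [376.6 319.3] 10 [-299.6  -59.     7. ]
white [372.2 322. ] 6 [-302.8  -54.7    7. ]
10.2
```

View pics/w1.png

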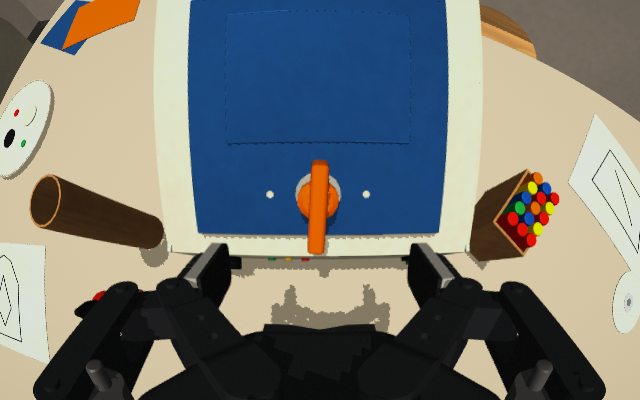

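The wrist view shows the wing at (318,206), up and down the slope, and the white dots at (269,194) and (366,194). The lateral error is under 0.5 mm. The axis is about 3 mm up-slope and 3 mm higher than modelled, so I correct for that and grasp.

```bash
python3 - <<'E'
from h import *
from rig import arm,jaws,imaging,telemetry as t
X,Z=-.170,.0028
loc=lambda:((hatch(0).T@(np.array(t.get_position())-HINGE))*1e3).round(1)
st=lambda n:print(n,round(t.get_time(),2),loc(),"F",(hatch(0).T@np.array(t.get_force())).round(1),"M",np.round(t.get_wrist_torque(),2),"w",round(t.get_width(),3),"g",round(t.get_grasp_force(),1))
print(arm.movel(pt(0,[X,0,.047+Z]),feed=.1,max_force=10));st("down")
jaws.close_gripper(50);st("grip")
print(arm.movel(pt(0,[X,0,.0335+Z]),feed=.03,max_force=30));st("in")
z=loc()[2]/1e3
for a in (.4,.8,1.2,1.5,1.6):
    s=arm.movel(pt(0,[X,0,z]),feed=.05,rotation=tool(0,a),max_force=40);st(a)
    if s:break
c=imaging.read_camera("side");cv2.imwrite("pics/s2.png",c["frame"])
E
```

```text
False
down 11.15 [-169.6   -0.2   50.1] F [0.4 0.2 0.5] M [-0.06  0.21 -0.06] w 1.005 g 0.0
grip 11.82 [-170.1    0.6   49.9] F [-1.   3.2  3.9] M [0.54 0.44 0.32] w 0.131 g 52.0
False
in 12.42 [-170.     0.6   36.6] F [-3.   6.1 11.1] M [0.68 0.74 0.33] w 0.128 g 53.0
0.4 12.97 [-170.     0.7   37. ] F [-1.9  5.1 11.3] M [0.7  0.8  0.42] w 0.133 g 53.1
0.8 13.52 [-170.     0.9   37. ] F [-2.  6. 11.] M [0.76 0.74 0.49] w 0.128 g 53.1
1.2 14.07 [-169.9    0.9   37.1] F [-1.1  6.2 11. ] M [0.9 0.8 0.5] w 0.13 g 53.1
1.5 14.52 [-169.9    1.    37.1] F [-0.5  6.8 10.8] M [0.98 0.75 0.55] w 0.128 g 53.1
1.6 14.77 [-169.9    1.    37.1] F [-1.1  7.3 10.8] M [0.93 0.75 0.66] w 0.13 g 53.1
```

```bash
python3 - <<'E'
from h import *
from rig import arm,jaws,imaging,telemetry as t
arm.movel(pt(0,[-.170,0,.0425]),feed=.03,max_force=15); print((hatch(0).T@np.array(t.get_force())).round(1))
jaws.ungrasp(); arm.sleep(.2)
arm.movel(pt(0,[-.173,0,.13]),feed=.12,max_force=10); arm.sleep(.2)
P=np.array(t.get_position());Rt=R.from_rotvec(t.get_tool_rot()).as_matrix()
c=imaging.read_camera("wrist");d=imaging.read_camera("side")
b=biggest(mask(c["frame"],*OR));print(cv2.minAreaRect(b),(hatch(0).T@(P-HINGE)).round(4),t.get_time())
cv2.imwrite("pics/w3.png",c["frame"]);cv2.imwrite("pics/s3.png",cv2.resize(d["frame"][100:300,200:460],None,fx=3,fy=3))
E
```

```text
[0.2 6.1 6.6]
((313.5, 210.0), (90.0, 39.0), 90.0) [-0.1737  0.0004  0.1291] 17.2583
```

View pics/w3.png

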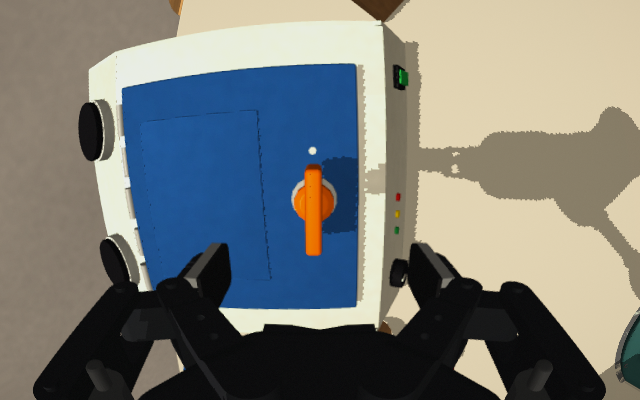

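View pics/s3.png

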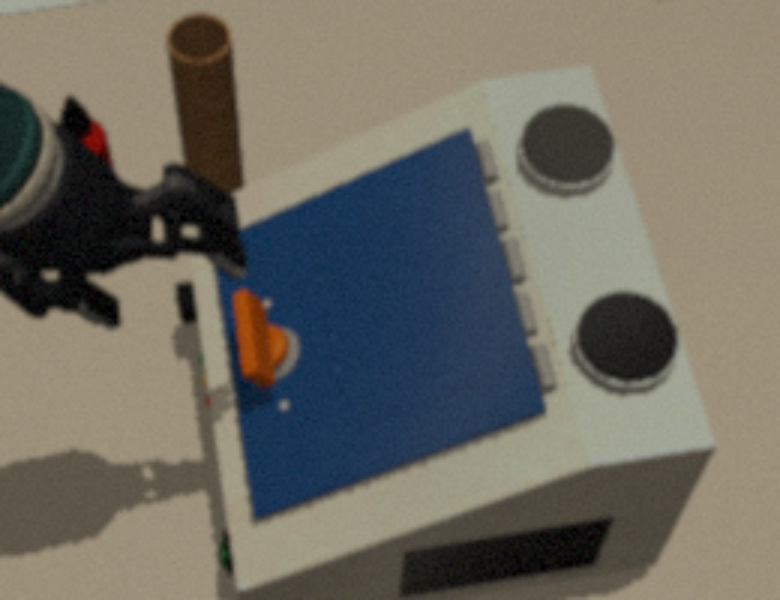

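The wing is across the slope, in line with the dots. It also looks about 3% smaller than before, which fits the stud being about 7 mm in. I back off and check its height by triangulation.

```bash
python3 - <<'E'
from h import *
from rig import arm,imaging,telemetry as t
arm.movel(pt(0,[-.25,0,.26]),feed=.25)
S=imaging.read_camera("scene");D=imaging.read_camera("side")
def cen(c,box):
    m=mask(c["frame"],*OR);x0,y0,x1,y1=box;z=np.zeros_like(m);z[y0:y1,x0:x1]=m[y0:y1,x0:x1]
    b=biggest(z);print(cv2.boundingRect(b));M=cv2.moments(b);return M["m10"]/M["m00"],M["m01"]/M["m00"]
p,e=tri(S,cen(S,(230,100,310,190)),D,cen(D,(265,185,310,240)));print((hatch(0).T@(p-HINGE)*1e3).round(1),e,t.get_time())
cv2.imwrite("pics/f.png",S["frame"])
E
```

```text
(263, 159, 30, 20)
(278, 197, 18, 30)
[-166.9   -0.4   39. ] 0.0019992043331594233 18.1167
```

View pics/f.png

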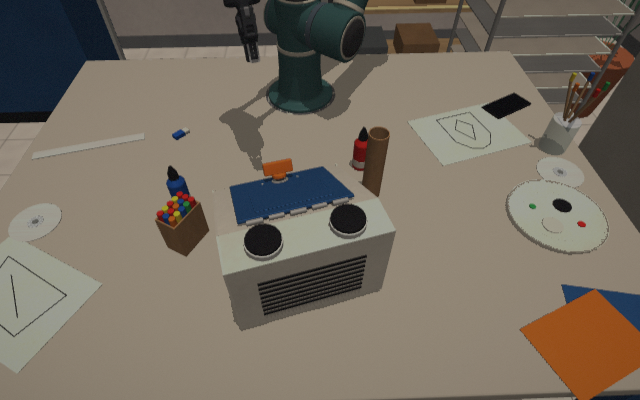

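The grip point sits at 39 mm, against about 47–50 mm with the stud out, so the stud is held in. This last view shows the wing across the slope at (278,168), the hatch shut, the bystanders in place and the arm clear.

```bash
python3 -c "
from rig import ticket
print(ticket.sign_off())"
```

```text
the job is handed in; nothing more can be done
None
```

The hatch is shut and its wing stud is pushed in, turned a quarter turn clockwise and holding; the arm is clear, the bystanders stand where they were, and I handed the job in at about 18 s.

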